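Tare the weighing bowl, then weigh a tube

ROBOT

A 6-joint arm with a two-finger parallel gripper is mounted at the origin on a cart in front of the work surface, level with it; the furniture and walls round the work are solid. World frame = base frame: x ahead of the robot, y to its left, z up, the work surface at z = 0. Lengths are in m, angles in rad, forces in N, time in s.
With the tool pointing down it reaches from about 0.35 to 0.85 m from the base axis. Payload 8.1 kg.
Tool frame: the origin (TCP) lies on the centre line of the jaws, within the pads' length; the fingertips stand 22 mm ahead of it and the grasp point (between the pads) lies 3 mm ahead of it; z points along the fingers, y is the line along which they close (so a half turn about z gives the same grasp; the last joint's range is limited). The gripper opens to 93 mm and grips with 3 to 60 N. Pads are 15 mm wide; open, the fingers measure 128 mm over their backs; the gripper's body (75 mm by 188 mm) begins 65 mm behind the grasp point.
Start: joints at [1.13, 0.13, 1.488, -0, 1.523, -0.085], TCP at [0.209, 0.562, 0.241] pointing down, gripper open.
Joint ranges: [-2.96, 2.96], [-0.89, 2.26], [0.02, 2.5], [-1.34, 4.48], [0, 2.73], [-2.66, 2.66]. Speed limits (rad/s): [2.39, 2.39, 2.79, 3.14, 3.14, 3.14].

INTERFACE

Orientations are given as a rotation vector (axis times angle).
In Python, from plant import robot, viewer, job gives the robot as it stands (robot), with the cameras (viewer) and the job (job).
- The arm moves only by the shell command python3 inch.py 'ROWS' [FORCE]. ROWS is a JSON list that holds a single list of rows (three levels of brackets), with 1 to 20 rows, each of 5 numbers: the finger opening in m, then dx, dy, dz in m, then a turn about the tool's z in rad; each row shifts and turns the commanded pose from where the row before left it, along the tool's axes as they then stand; what a row does not reach is not made up. A row lasts 1/10 s, in which the tool goes at most 0.05 m and 0.15 rad, less where a joint would pass 70% of its speed; a pose out of reach is approached as far as the arm can. The fingers move at their own pace and stop on an object; FORCE is the grip in N (left out, the last holds). Time passes only in rows, so rows that do not move let the fingers close. It prints the time, the measured TCP pose, the force, the opening and the grip force at its end. Input that does not fit is refused with a message, and nothing moves.
- robot.read_state(): the state, without advancing time (a new reading comes with each control period).
- viewer.read_camera(name): name is "scene" or "top" or "wrist"; returns a dict with "image" (480x640x3 uint8, red, green, blue), "fx", "fy", "cx", "cy" (pixels), "R" (3x3) and "t" (3): a world point X has camera coordinates R X + t. Camera axes: x right, y down, z forward; pixel columns grow to the right and rows downward; lengths in m; the calibration is good to about 2 mm. A picture is of the moment at which its call begins. There is no depth.
- job.close_job(): hands the job in; it is judged then, once.
The state is a dict: "t": time; "q": joint angles; "dq": joint speeds; "joint_torque": joint torques, N m; "tool_pos": TCP position; "orientation": TCP orientation; "force": force on the tool from outside, world axes, zero at the start; "wrist_torque": the same for the moment, N m; "opening": finger opening in m; "gripper_force": force on a finger pad.
Only numpy, scipy, OpenCV 4.12 (cv2) and the standard library are available. Lean on these libraries where they do the work, as an engineer would, in place of code of your own. Each camera call takes 0.05 s, during which the arm holds its last target. There are 200 camera calls.

TASK

Set the empty steel weighing bowl upright on the balance so that its foot drops fully home into the hole of the steel carrier ring; then, with the bowl empty and let go, press the big tare key fully down and hold it there for two seconds. After that stand the centrifuge tube upright on its cap in the bowl and let go of it. The balance is delicate: never load it, its ring or its key with more than about 15 N, set things down gently, press the key only while the seated bowl is empty, and leave the dishes where they are.

Things in the scene. Friction and masses are not known exactly. Their poses are not given: they have to be found in the camera images.
- balance: Fixed white bench balance, case 190 (x) x 150 (y) mm, flat top 45 mm above the table. Origin: centre of its underside, on the table; x points from its front (display, tare key) to its back (carrier ring), y to its left. Only its place and yaw on the table vary.
- carrier_nominal (a point): Nominal centre of the steel carrier ring's top, (38, 0, 62) mm in the balance's frame. Ring 90 mm across; 40 mm round hole, 7 mm deep. The real ring stands up to 5 mm off in each of the balance's x and y, unmeasured: find the hole by sliding the bowl's foot on the ring under light pressure until it drops; the ring does not yield sideways. Ring and hole floor sink together, 0.5 mm per N, to 8 mm.
- key_nominal (a point): Nominal centre of the unpressed tare key's top, at (-62, -35, 57) mm in the balance's frame. The key is the one big rectangular cap, at the front right: 28 (x) x 42 (y) mm, flat. Its real height is up to 4 mm above or below nominal, unmeasured: find it by touch. It travels 5 mm straight down on a spring, 2 N to start and 7 N fully down, then a hard stop.
- tare_key (a joint): Travel of the tare key in m: 0 not pressed, 0.005 fully down on its stop; it registers from 0.0035 on. Springs back when released.
- bowl: Loose round steel bowl, about 120 g, 60 mm across outside, 49 mm high, wall 3 mm, sides upright from 14 mm up. Round foot below, 36 mm across, 9 mm high, edge bevelled 2.5 mm. Origin: centre of the foot's underside, z up; inner floor, 54 mm across, 13 mm above it. Fully seated, its origin is 55 mm above the balance's origin less the sinking (62 mm if only lying on the ring).
- tube: Loose conical centrifuge tube, about 50 g, standing upside down on its screw cap: cap 38 mm across and 15 mm high, barrel 30 mm across, 115 mm high in all, grip the barrel. Origin: centre of the cap's underside; z up. The only tube within reach of the balance; stands on one side of it, the bowl on the other.
- dish_90_02: Bystander: petri dish 90 mm across, 17 mm high, near left. Origin under its centre.
- dish_90_05: Bystander: petri dish 90 mm across, 17 mm high, near right. Origin under its centre.
- dish_55_01: Bystander: petri dish 55 mm across, 14 mm high, far left. Origin under its centre.
- dish_55_21: Bystander: petri dish 55 mm across, 14 mm high, far right. Origin under its centre.

How it is judged:
By the outcome, as a careful person would: the job done as asked, in the order asked, and still so for the second after the job is handed in, with the robot touching nothing.
It also fails if it takes over 72 s, if anything falls off the work surface, if the arm or the gripper's body presses on something with over 40 N, if the wrist force passes 120 N, or if a joint passes its speed limit or range.

## Working session

There is one attempt and no reset: what is moved stays moved. The work goes in short steps, Python scripts to look and compute and a shell command to move; the robot and the scene stay as the last step left them, time stands still between calls to the robot, and variables do not carry over. Pictures are saved under pics/ and viewed, at most 10 in all, crops included, and the job is handed in when it is done.

```bash
ls; mkdir -p pics
python3 - <<'E'
from plant import robot, viewer, job
import cv2,numpy as np
s=robot.read_state();print({k:np.round(s[k],3) for k in s})
for n in("top","scene"):
    c=viewer.read_camera(n);cv2.imwrite(f"pics/{n}0.png",c["image"][:,:,::-1]);print(n,c["fx"],c["fy"],c["cx"],c["cy"],np.round(c["R"],4).tolist(),c["t"])
E
```

```text
inch.py
pics
plant.py
{'t': np.float64(0.0), 'q': array([ 1.13 ,  0.131,  1.489,  0.   ,  1.523, -0.085]), 'dq': array([ 0.   , -0.001, -0.   , -0.001, -0.   , -0.   ]), 'joint_torque': array([-1.0000e-03, -5.5984e+01, -4.9175e+01,  7.7000e-02,  3.6000e-02,
       -0.0000e+00]), 'tool_pos': array([0.209, 0.562, 0.24 ]), 'orientation': array([-5.560e-01, -3.092e+00,  3.000e-03]), 'force': array([-0.486, -0.003, -0.296]), 'wrist_torque': array([ 0.015, -0.008,  0.031]), 'gripper_force': np.float64(0.0), 'opening': np.float64(0.093)}
top 494.58081363028094 494.58081363028094 318.81614419207915 235.33624228199233 [[-0.0104, -0.9999, 0.0086], [-0.9952, 0.0095, -0.0969], [0.0968, -0.0096, -0.9953]] [0.08943643 0.51313501 1.02010397]
scene 445.7632611888102 445.7632611888102 315.5359967922943 237.01813433814814 [[0.7418, -0.6705, 0.0102], [-0.437, -0.4949, -0.7511], [0.5087, 0.5527, -0.6601]] [-0.32985699  0.3224551   0.84810739]
```

View pics/top0.png

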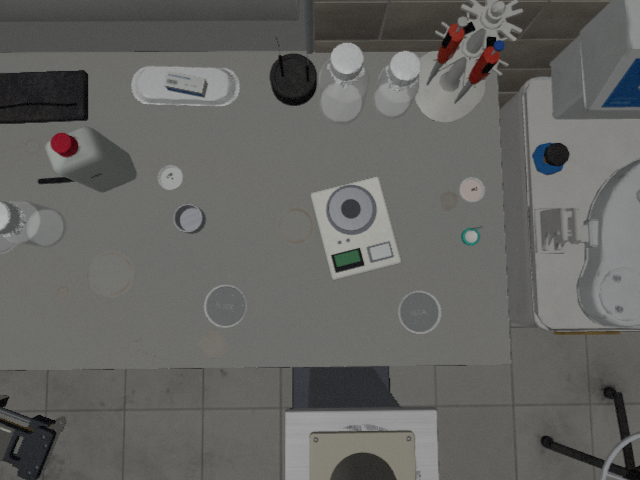

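View pics/scene0.png

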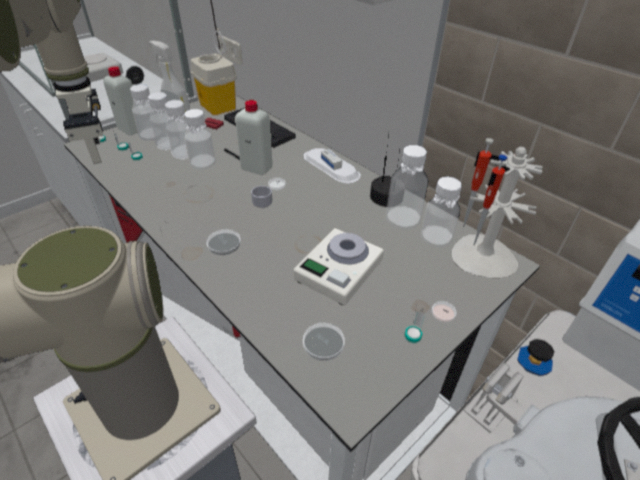

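Top view shows the bowl at (189,218), the balance with its ring at (351,209), the tare key at (380,252) and the teal tube cap at (471,236). The scene view agrees: bowl (262,197), tube cap (413,334).

```bash
cat > h.py <<'E'
from plant import robot, viewer, job
import cv2,numpy as np
from scipy.spatial.transform import Rotation as Ro
def ray(c,p):
    o=-c["R"].T@c["t"]; d=c["R"].T@np.array([(p[0]-c["cx"])/c["fx"],(p[1]-c["cy"])/c["fy"],1]); return o,d
def plane(c,p,z):
    o,d=ray(c,p); return o+d*(z-o[2])/d[2]
def proj(c,X):
    x=c["R"]@np.array(X)+c["t"]; return np.array([c["fx"]*x[0]/x[2]+c["cx"],c["fy"]*x[1]/x[2]+c["cy"]])
def tool(target):
    "offset to world target in tool axes, plus tool yaw axis"
    s=robot.read_state();R=Ro.from_rotvec(s["orientation"]).as_matrix()
    print("t",round(float(s["t"]),2),"pos",np.round(s["tool_pos"],4),"tooly",np.round(R[:,1],3),"delta",np.round(R.T@(np.array(target)-s["tool_pos"]),4))
E
python3 - <<'E'
from h import *
c=viewer.read_camera("top");im=c["image"];hsv=cv2.cvtColor(im,cv2.COLOR_RGB2HSV)
def cont(m):
    return sorted(cv2.findContours(m.astype(np.uint8),cv2.RETR_EXTERNAL,cv2.CHAIN_APPROX_NONE)[0],key=cv2.contourArea)[::-1]
def win(x0,x1,y0,y1):
    m=np.zeros(im.shape[:2],bool);m[y0:y1,x0:x1]=1;return m
g=im.astype(int).sum(2)/3
w=win(300,412,170,290)
k=cont((g>175)&w)[0]
r=cv2.minAreaRect(k);b=cv2.boxPoints(r);print("case",r)
P=np.array([plane(c,p,.045)for p in b]);print(np.round(P,4),[np.linalg.norm(P[i]-P[i-1]) for i in range(4)])
ctr=P.mean(0);print("centre",ctr)
k=cont((g<165)&win(322,382,182,237))
for q in k[:2]:
    if len(q)>10:
        e=cv2.fitEllipse(q);print("ring",e,plane(c,e[0],.062))
print("row",[int(v) for v in g[209,315:390]])
print("bowlrow",[int(v) for v in g[218,165:212]])
print("bowlcol",[int(v) for v in g[195:242,189]])
k=cont((hsv[...,1]>90)&(hsv[...,0]>75)&(hsv[...,0]<105)&win(450,495,215,260))
e=cv2.fitEllipse(k[0]);print("tube",e,plane(c,e[0],.0),plane(c,e[0],.015),plane(c,e[0],.0075))
big=cv2.resize(im[190:250,165:215],None,fx=8,fy=8,interpolation=cv2.INTER_CUBIC);b2=cv2.resize(im[205:265,445:495],None,fx=8,fy=8,interpolation=cv2.INTER_CUBIC)
cv2.imwrite("pics/c1.png",np.hstack([big,b2])[:,:,::-1])
E
```

```text
Traceback (most recent call last):
IndexError: list index out of range
```

```bash
cat > m.py <<'E'
from h import *
c=viewer.read_camera("top");im=c["image"];hsv=cv2.cvtColor(im,cv2.COLOR_RGB2HSV)
print(im.shape,im.dtype,im.mean(),im[170:290,300:412].max(),im[190:196,340:346,0])
def cont(m):
    return sorted(cv2.findContours(m.astype(np.uint8),cv2.RETR_EXTERNAL,cv2.CHAIN_APPROX_NONE)[0],key=cv2.contourArea)[::-1]
def win(x0,x1,y0,y1):
    m=np.zeros(im.shape[:2],bool);m[y0:y1,x0:x1]=1;return m
g=im.astype(int).sum(2)/3
w=win(300,412,170,290)
print("caserow",[int(v) for v in g[240,315:410]])
k=cont((g>135)&w)[0]
r=cv2.minAreaRect(k);b=cv2.boxPoints(r);print("case",r)
P=np.array([plane(c,p,.045)for p in b]);print(np.round(P,4),[np.linalg.norm(P[i]-P[i-1]) for i in range(4)])
ctr=P.mean(0);print("centre",ctr)
k=cont((g<130)&win(322,382,182,237))
for q in k[:2]:
    if len(q)>10:
        e=cv2.fitEllipse(q);print("ring",e,plane(c,e[0],.062))
print("row",[int(v) for v in g[209,315:390]])
print("bowlrow",[int(v) for v in g[218,165:212]])
print("bowlcol",[int(v) for v in g[195:242,189]])
cv2.imwrite("pics/c1.png",np.hstack([cv2.resize(im[a:a+60,b:b+50],None,fx=8,fy=8,interpolation=cv2.INTER_CUBIC) for a,b in((190,165),(205,445))])[:,:,::-1])
k=cont((hsv[...,1]>90)&(hsv[...,0]>75)&(hsv[...,0]<105)&win(450,495,215,260))
e=cv2.fitEllipse(k[0]);print("tube",e,plane(c,e[0],.0),plane(c,e[0],.015),plane(c,e[0],.0075))
E
python3 m.py
```

```text
(480, 640, 3) uint8 99.58609809027777 171 [[122 129 129 130 130 126]
 [129 130 128 127 129 128]
 [128 129 132 131 128 128]
 [128 129 131 128 129 129]
 [129 130 130 130 130 133]
 [130 126 132 129 131 128]]
caserow [105, 106, 104, 107, 109, 107, 106, 137, 157, 161, 163, 159, 162, 162, 161, 160, 161, 162, 160, 162, 162, 158, 157, 155, 144, 142, 156, 163, 162, 161, 149, 113, 92, 92, 110, 152, 161, 161, 160, 163, 161, 162, 159, 161, 162, 162, 160, 160, 161, 159, 161, 162, 161, 160, 159, 158, 156, 158, 155, 158, 157, 158, 157, 159, 158, 157, 159, 159, 156, 158, 158, 159, 157, 154, 155, 157, 156, 157, 158, 143, 124, 108, 104, 108, 105, 107, 107, 107, 107, 104, 106, 104, 107, 106, 106]
case ((355.0565185546875, 227.48536682128906), (89.26982116699219, 70.30747985839844), 75.49983215332031)
[[ 0.6008  0.1023  0.045 ]
 [ 0.637  -0.0408  0.045 ]
 [ 0.4554 -0.0829  0.045 ]
 [ 0.4206  0.058   0.045 ]] [np.float64(0.18555828068426036), np.float64(0.1475684846528795), np.float64(0.18645036366923548), np.float64(0.14512197720872394)]
centre [0.52845472 0.00915322 0.045     ]
ring ((349.0574951171875
[... 557 characters left out ...]
6, 110]
bowlrow [107, 108, 108, 110, 104, 107, 108, 106, 124, 107, 73, 58, 55, 59, 62, 122, 136, 136, 134, 134, 135, 137, 134, 135, 133, 135, 136, 135, 137, 134, 134, 133, 134, 134, 132, 133, 125, 85, 58, 60, 77, 101, 107, 108, 106, 105, 107]
bowlcol [106, 109, 108, 109, 106, 106, 106, 105, 114, 130, 86, 67, 71, 99, 134, 134, 132, 135, 133, 135, 130, 133, 131, 133, 135, 133, 134, 130, 130, 133, 134, 138, 137, 137, 138, 137, 133, 73, 81, 107, 101, 104, 107, 107, 106, 105, 107]
tube ((470.1883544921875, 236.2308349609375), (16.465578079223633, 17.57683753967285), 88.17432403564453) [ 0.51130576 -0.24397928  0.        ] [ 0.50991831 -0.23921095  0.015     ] [ 0.51061203 -0.24159511  0.0075    ]
```

View pics/c1.png

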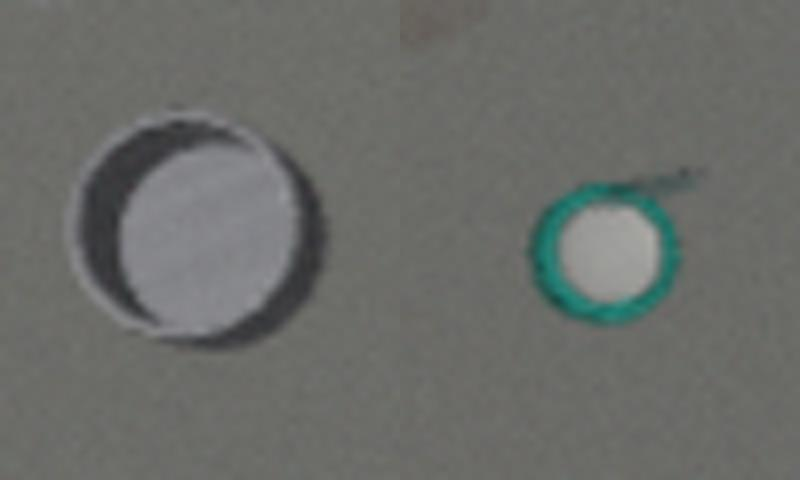

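The crop shows the bowl rim circle centred near (188.2,218.0), 29.4 px across, which matches 60 mm. The teal cap is about 18.5 px across, centred at (470.4,236.5), which matches 38 mm, so the tube is upright.

```bash
cat >> m.py <<'E'
print("----")
k=cont((g<95)&win(335,366,193,226))
e=cv2.fitEllipse(k[0]);print("hole",e);H=plane(c,e[0],.062);print(H)
bowl=plane(c,(188.2,218.0),.049);print("bowl",bowl)
x=(P[0]-P[3])+(P[1]-P[2]);yaw=np.arctan2(x[1],x[0]);print("yaw",yaw)
Rz=Ro.from_euler("z",yaw).as_matrix();b0=ctr*[1,1,0]
print("nominal carrier",b0+Rz@[.038,0,.062],"key",b0+Rz@[-.062,-.035,.057],"hole in balance",Rz.T@(H-b0))
s=viewer.read_camera("scene")
print("scene pixel: bowl rim",proj(s,bowl),"hole",proj(s,H),"cap top",proj(s,[.510,-.2405,.015]))
tool([bowl[0],bowl[1],.2])
cv2.imwrite("pics/c2.png",np.hstack([cv2.resize(s["image"][a:a+60,b:b+50],None,fx=8,fy=8,interpolation=cv2.INTER_CUBIC) for a,b in((170,235),(290,395))])[:,:,::-1])
E
python3 m.py | sed -n '/----/,$p'
```

```text
----
hole ((350.4031982421875, 208.341552734375), (18.3220272064209, 18.782711029052734), 134.31878662109375)
[0.56528465 0.01940563 0.062     ]
bowl [0.55016127 0.35386921 0.049     ]
yaw 0.23528103450040663
nominal carrier [0.56540611 0.01802114 0.062     ] key [ 0.47632029 -0.0393262   0.057     ] hole in balance [0.03820463 0.00137466 0.062     ]
scene pixel: bowl rim [260.81619238 192.18010062] hole [346.63006246 244.78771462] cap top [412.52065271 332.82981261]
t 0.3 pos [0.2089 0.5623 0.2403] tooly [ 0.348  0.937 -0.001] delta [-0.3925 -0.0764  0.0403]
```

View pics/c2.png

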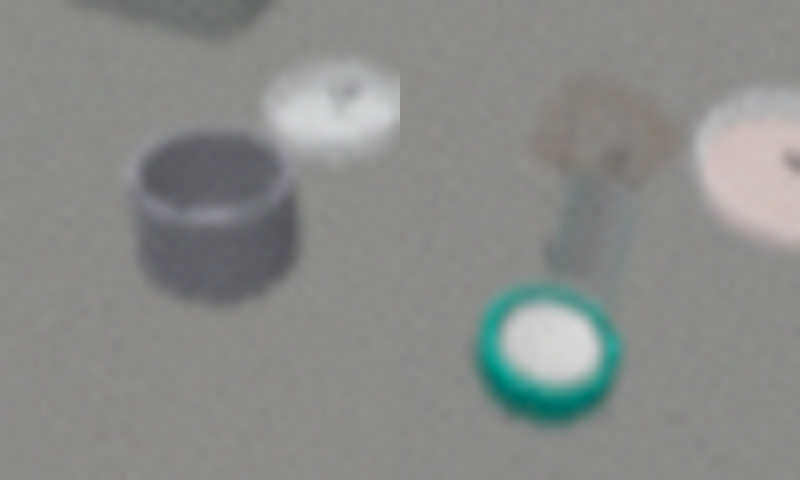

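The scene crop confirms an upright bowl and an upright tube: predicted rim (260.8,192.2) and cap (412.5,332.8) fall within about 1 px of what it shows. I'll turn the tool first so the gripper body stays clear of the tall bottle.

```bash
python3 inch.py '[[[0.08, 0, 0, 0, -0.1], [0.08, 0, 0, 0, -0.1], [0.08, 0, 0, 0, -0.1], [0.08, 0, 0, 0, -0.1], [0.08, 0, 0, 0, -0.1], [0.08, 0, 0, 0, -0.1], [0.08, 0, 0, 0, 0]]]' 20; python3 -c "
from h import *
tool([.5502,.3539,.2403])"
```

```text
t: 1.0
tool_pos: [0.209, 0.5624, 0.2405]
orientation: [0.385, -3.118, 0.0]
force: [-0.2, -0.9, 1.0]
opening: 0.0797
gripper_force: 0.0
t 1.0 pos [0.209  0.5624 0.2405] tooly [-0.243  0.97  -0.   ] delta [-2.802e-01 -2.852e-01  2.000e-04]
```

```bash
python3 inch.py '[[[0.08, -0.02, -0.02, 0, 0], [0.08, -0.03, -0.03, 0, 0], [0.08, -0.03, -0.03, 0, 0], [0.08, -0.03, -0.03, 0, 0], [0.08, -0.03, -0.03, 0, 0], [0.08, -0.03, -0.03, 0, 0], [0.08, -0.03, -0.03, 0, 0], [0.08, -0.03, -0.03, 0, 0], [0.08, -0.03, -0.03, 0, 0], [0.08, -0.02, -0.025, 0, 0], [0.08, 0, 0, 0, 0], [0.08, 0, 0, 0, 0]]]'; python3 -c "
from h import *
tool([.5502,.3539,.040])"
```

```text
t: 2.2
tool_pos: [0.5498, 0.3531, 0.2403]
orientation: [0.377, -3.118, -0.0]
force: [0.8, 0.9, -0.0]
opening: 0.0801
gripper_force: 0.0
t 2.2 pos [0.5498 0.3531 0.2403] tooly [-0.238  0.971  0.   ] delta [-0.0007  0.0007  0.2003]
```

```bash
python3 inch.py '[[[0.08, -0.0007, 0.0007, 0.03, 0], [0.08, 0, 0, 0.03, 0], [0.08, 0, 0, 0.03, 0], [0.08, 0, 0, 0.03, 0], [0.08, 0, 0, 0.03, 0], [0.08, 0, 0, 0.02, 0], [0.08, 0, 0, 0.02, 0], [0.08, 0, 0, 0.01, 0], [0.08, 0, 0, 0, 0], [0.05, 0, 0, 0, 0], [0.05, 0, 0, 0, 0], [0.05, 0, 0, 0, 0], [0.05, 0, 0, 0, 0], [0.05, 0, 0, 0, 0]]]' 15; python3 -c "
from h import *
tool([.5502,.3539,.15])"
```

```text
t: 3.6
tool_pos: [0.551, 0.3551, 0.0421]
orientation: [-0.382, 3.116, 0.002]
force: [-0.7, 0.6, 6.2]
opening: 0.0595
gripper_force: 15.0
t 3.6 pos [0.551  0.3551 0.0421] tooly [-0.242  0.97   0.001] delta [ 0.0008 -0.0008 -0.1079]
```

```bash
python3 inch.py '[[[0.05, 0, 0, 0, 0], [0.05, 0, 0, -0.01, 0], [0.05, 0, 0, -0.02, 0], [0.05, 0, 0, -0.03, 0], [0.05, 0, 0, -0.03, 0], [0.05, 0, 0, -0.03, 0], [0.05, 0, 0, 0, 0], [0.05, 0, 0, 0, 0]]]'
python3 - <<'E'
from h import *
tool([.5653,.0194,.162])
s=robot.read_state();R=Ro.from_rotvec(s["orientation"]).as_matrix();p=s["tool_pos"]
w=viewer.read_camera("wrist");sc=viewer.read_camera("scene")
for d in(.022,.042): print("foot pred scene",proj(sc,p+R[:,2]*d),end=" ")
u=proj(sc,p).astype(int)
a=cv2.resize(w["image"],(512,384));b=cv2.resize(sc["image"][max(u[1]-60,0):u[1]+68,u[0]-48:u[0]+48],(288,384));print(u)
cv2.imwrite("pics/c3.png",np.hstack([a,b])[:,:,::-1])
E
```

```text
t: 4.4
tool_pos: [0.5505, 0.3545, 0.1614]
orientation: [-0.382, 3.117, 0.001]
force: [-0.5, -0.5, -1.2]
opening: 0.0597
gripper_force: 15.0
t 4.4 pos [0.5505 0.3545 0.1614] tooly [-0.242  0.97   0.   ] delta [ 0.0666 -0.3287 -0.0008]
foot pred scene [258.46739606 165.29998246] foot pred scene [259.00475967 171.43261116] [257 158]
```

View pics/c3.png

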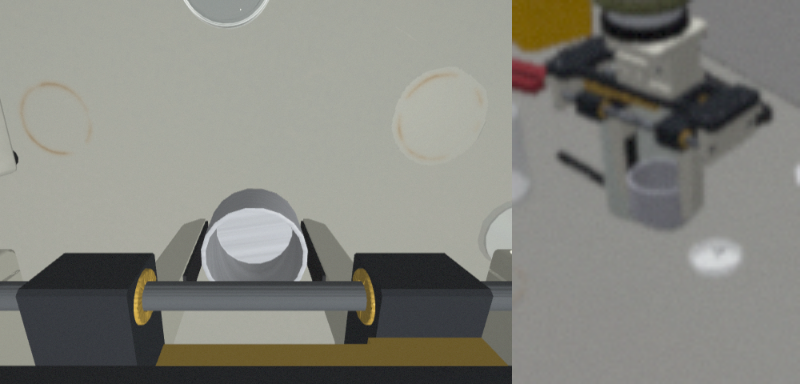

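The bowl is held upright between the pads (wrist view, rim at (255,250)), well clear of the table. Carrying it over the ring.

```bash
python3 inch.py '[[[0.05, 0.004, -0.018, 0, 0], [0.05, 0.006, -0.03, 0, 0], [0.05, 0.006, -0.03, 0, 0], [0.05, 0.006, -0.03, 0, 0], [0.05, 0.006, -0.03, 0, 0], [0.05, 0.006, -0.03, 0, 0], [0.05, 0.006, -0.03, 0, 0], [0.05, 0.006, -0.03, 0, 0], [0.05, 0.006, -0.03, 0, 0], [0.05, 0.006, -0.03, 0, 0], [0.05, 0.006, -0.03, 0, 0], [0.05, 0.003, -0.011, 0, 0], [0.05, 0, 0, 0, 0], [0.05, 0, 0, 0, 0], [0.05, 0, 0, 0, 0]]]'; python3 -c "
from h import *
tool([.5653,.0194,.110])"
```

```text
t: 6.0
tool_pos: [0.5643, 0.0201, 0.1603]
orientation: [0.384, -3.117, -0.001]
force: [-0.5, 0.2, -1.6]
opening: 0.0596
gripper_force: 15.0
t 6.0 pos [0.5643 0.0201 0.1603] tooly [-0.243  0.97   0.001] delta [-0.0008 -0.0009  0.0503]
```

```bash
python3 inch.py '[[[0.05, -0.0008, -0.0009, 0.02, 0], [0.05, 0, 0, 0.02, 0], [0.05, 0, 0, 0.008, 0], [0.05, 0, 0, 0, 0], [0.05, 0, 0, 0, 0]]]'; python3 inch.py '[[[0.05, 0, 0, 0.001, 0], [0.05, 0, 0, 0.001, 0], [0.05, 0, 0, 0.001, 0], [0.05, 0, 0, 0.001, 0], [0.05, 0, 0, 0.001, 0], [0.05, 0, 0, 0.001, 0], [0.05, 0, 0, 0, 0]]]'
```

```text
t: 6.5
tool_pos: [0.5659, 0.0189, 0.1133]
orientation: [-0.384, 3.118, -0.0]
force: [-0.1, 0.3, -1.0]
opening: 0.0592
gripper_force: 15.0
t: 7.2
tool_pos: [0.5655, 0.0183, 0.1064]
orientation: [0.382, -3.118, -0.0]
force: [0.1, -0.0, -1.1]
opening: 0.0601
gripper_force: 15.0
```

```bash
python3 inch.py '[[[0.05, 0, 0, 0.001, 0], [0.05, 0, 0, 0.001, 0], [0.05, 0, 0, 0.001, 0], [0.05, 0, 0, 0, 0]]]'; python3 inch.py '[[[0.05, 0, 0, 0.001, 0], [0.05, 0, 0, 0.001, 0], [0.05, 0, 0, 0, 0]]]'
```

```text
t: 7.6
tool_pos: [0.5655, 0.0183, 0.1034]
orientation: [0.383, -3.118, -0.0]
force: [0.3, 1.0, -1.6]
opening: 0.0597
gripper_force: 15.0
t: 7.9
tool_pos: [0.5655, 0.0183, 0.1014]
orientation: [0.383, -3.118, -0.0]
force: [-0.6, -0.2, -0.1]
opening: 0.0596
gripper_force: 15.0
```

```bash
python3 inch.py '[[[0.05, 0, 0, 0.001, 0], [0.05, 0, 0, 0.001, 0], [0.05, 0, 0, 0, 0]]]'; python3 inch.py '[[[0.05, 0, 0, 0.001, 0], [0.05, 0, 0, 0.001, 0], [0.05, 0, 0, 0, 0]]]'
```

```text
t: 8.2
tool_pos: [0.5655, 0.0183, 0.0994]
orientation: [0.383, -3.118, -0.0]
force: [-0.3, -0.3, -1.4]
opening: 0.0597
gripper_force: 15.0
t: 8.5
tool_pos: [0.5655, 0.0183, 0.0975]
orientation: [0.383, -3.118, -0.0]
force: [-0.3, -0.2, -1.1]
opening: 0.0599
gripper_force: 15.0
```

```bash
python3 inch.py '[[[0.05, 0, 0, 0.001, 0], [0.05, 0, 0, 0.001, 0], [0.05, 0, 0, 0, 0]]]'; python3 inch.py '[[[0.05, 0, 0, 0.001, 0], [0.05, 0, 0, 0.001, 0], [0.05, 0, 0, 0, 0]]]'
```

```text
t: 8.8
tool_pos: [0.5658, 0.0184, 0.0958]
orientation: [-0.383, 3.118, 0.0]
force: [-0.5, -0.0, 2.5]
opening: 0.0599
gripper_force: 15.0
t: 9.1
tool_pos: [0.5658, 0.0184, 0.094]
orientation: [-0.383, 3.118, 0.0]
force: [-2.9, 1.1, 5.7]
opening: 0.0598
gripper_force: 15.0
```

```bash
python3 inch.py '[[[0.05, 0, 0, -0.001, 0], [0.05, 0, 0, -0.001, 0], [0.05, 0, 0, -0.0005, 0], [0.05, 0, 0, 0, 0]]]'; python3 inch.py '[[[0.062, 0, 0, 0, 0], [0.066, 0, 0, 0, 0], [0.072, 0, 0, 0, 0], [0.08, 0, 0, 0, 0], [0.085, 0, 0, 0, 0], [0.085, 0, 0, 0, 0], [0.085, 0, 0, 0, 0]]]'; python3 inch.py '[[[0.085, 0, 0, -0.01, 0], [0.085, 0, 0, -0.02, 0], [0.085, 0, 0, -0.04, 0], [0.085, 0, 0, -0.04, 0], [0.085, -0.02, 0, -0.04, 0], [0.085, 0.04, 0, 0, 0], [0.085, 0.04, 0, 0, 0], [0.085, 0.04, 0, 0, 0], [0, 0.04, 0, 0, 0], [0, 0, 0, 0, 0]]]'
python3 - <<'E'
from h import *
tool([.4763,-.0393,.100])
s=viewer.read_camera("scene");t=viewer.read_camera("top")
for z in(.055,.062): print("rim centre pred",proj(s,[.5657,.0187,z+.049]),proj(s,[.5657,.0187,z]))
cv2.imwrite("pics/c4.png",np.hstack([cv2.resize(s["image"][200:300,290:390],(400,400),interpolation=cv2.INTER_CUBIC),cv2.resize(t["image"][160:260,300:400],(400,400),interpolation=cv2.INTER_CUBIC)])[:,:,::-1])
E
```

```text
t: 9.5
tool_pos: [0.5656, 0.0183, 0.0961]
orientation: [-0.383, 3.118, -0.0]
force: [-0.2, 1.5, 1.7]
opening: 0.0597
gripper_force: 15.0
t: 10.2
tool_pos: [0.5656, 0.0183, 0.0962]
orientation: [-0.383, 3.118, -0.0]
force: [0.8, 0.1, -0.6]
opening: 0.0849
gripper_force: 0.0
t: 11.2
tool_pos: [0.4263, -0.016, 0.2464]
orientation: [0.381, -3.118, 0.001]
force: [1.6, 0.8, -0.8]
opening: 0.0734
gripper_force: 0.0
t 11.2 pos [ 0.4263 -0.016   0.2464] tooly [-0.241  0.971 -0.   ] delta [-0.043  -0.0346  0.1464]
rim centre pred [347.93557621 232.00813289] [346.79073041 246.93561116]
rim centre pred [348.10476053 229.80216311] [346.9501773 244.8566063]
```

View pics/c4.png

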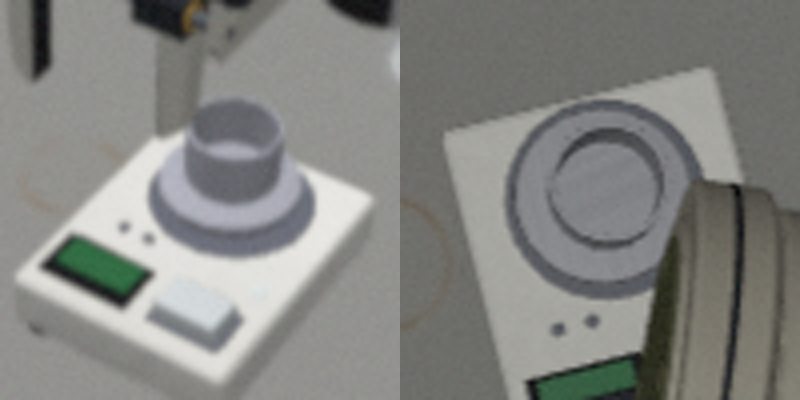

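The bowl stands upright and concentric on the ring. Its rim centre in the scene view is about (348.8,232), matching the seated prediction (232.0) and not the lying-on-ring one (229.8). Next the key.

```bash
python3 inch.py '[[[0, -0.02, -0.015, 0.02, 0], [0, -0.023, -0.02, 0.03, 0], [0, 0, 0, 0.03, 0], [0, 0, 0, 0.03, 0], [0, 0, 0, 0.02, 0], [0, 0, 0, 0, 0]]]' 20;  python3 - <<'E'
from h import *
tool([.4763,-.0393,.083])
t=cv2.imread("pics/top0.png");c=viewer.read_camera("top")
print("key proj",proj(c,[.4763,-.0393,.057]),"image",plane(c,(380.5,252),.057))
E
```

```text
t: 11.9
tool_pos: [0.4787, -0.0385, 0.1129]
orientation: [0.382, -3.113, -0.003]
force: [-0.2, 0.3, -0.3]
opening: 0.0175
gripper_force: 0.0
t 11.9 pos [ 0.4787 -0.0385  0.1129] tooly [-0.242  0.97   0.003] delta [ 0.0024 -0.0003  0.0299]
key proj [379.67968983 251.59649242] image [ 0.47545854 -0.04095818  0.057     ]
```

```bash
python3 inch.py '[[[0, 0.0024, -0.0003, 0.015, 0], [0, 0, 0, 0.01, 0], [0, 0, 0, 0, 0], [0, 0, 0, 0, 0]]]'; python3 inch.py '[[[0, 0, 0, 0.001, 0], [0, 0, 0, 0.001, 0], [0, 0, 0, 0.001, 0], [0, 0, 0, 0, 0]]]';python3 inch.py '[[[0, 0, 0, 0.001, 0], [0, 0, 0, 0.001, 0], [0, 0, 0, 0, 0]]]'
```

```text
t: 12.35
tool_pos: [0.4783, -0.04, 0.092]
orientation: [-0.383, 3.117, -0.0]
force: [0.4, 0.7, 0.0]
opening: 0.0007
gripper_force: 0.0
t: 12.75
tool_pos: [0.4777, -0.04, 0.0882]
orientation: [-0.383, 3.118, -0.0]
force: [-1.6, -0.4, 0.5]
opening: 0.0004
gripper_force: 0.0
t: 13.05
tool_pos: [0.4775, -0.0399, 0.0859]
orientation: [0.383, -3.118, -0.0]
force: [-0.7, -0.1, 0.4]
opening: 0.0003
gripper_force: 0.0
```

```bash
for i in 1; do python3 inch.py '[[[0, 0, 0, 0.001, 0], [0, 0, 0, 0.001, 0], [0, 0, 0, 0, 0]]]'; python3 inch.py '[[[0, 0, 0, 0.001, 0], [0, 0, 0, 0.001, 0], [0, 0, 0, 0, 0]]]'; done
```

```text
t: 13.35
tool_pos: [0.4776, -0.0399, 0.0839]
orientation: [0.383, -3.118, -0.0]
force: [-0.1, -0.6, -0.3]
opening: 0.0008
gripper_force: 0.0
t: 13.65
tool_pos: [0.4778, -0.04, 0.0822]
orientation: [-0.383, 3.118, -0.0]
force: [-0.1, 0.7, 1.8]
opening: 0.0005
gripper_force: 0.8
```

Contact is at TCP of about 0.0825, so the stop should be near 0.0775.

```bash
python3 inch.py '[[[0, 0, 0, 0.001, 0], [0, 0, 0, 0.001, 0], [0, 0, 0, 0, 0]]]'; python3 inch.py '[[[0, 0, 0, 0.001, 0], [0, 0, 0, 0.0005, 0], [0, 0, 0, 0, 0]]]'
```

```text
t: 13.95
tool_pos: [0.4778, -0.04, 0.0803]
orientation: [-0.383, 3.118, -0.0]
force: [-0.8, 0.3, 5.5]
opening: 0.0005
gripper_force: 1.9
t: 14.25
tool_pos: [0.4778, -0.04, 0.0788]
orientation: [-0.383, 3.118, -0.0]
force: [-2.1, 1.2, 5.1]
opening: 0.0007
gripper_force: 2.6
```

```bash
python3 inch.py '[[[0, 0, 0, 0.0005, 0], [0, 0, 0, 0, 0]]]'; python3 inch.py '[[[0, 0, 0, 0.0005, 0], [0, 0, 0, 0, 0]]]'
```

```text
t: 14.45
tool_pos: [0.4778, -0.04, 0.0783]
orientation: [-0.383, 3.118, -0.0]
force: [-2.4, -0.2, 5.1]
opening: 0.0002
gripper_force: 2.8
t: 14.65
tool_pos: [0.4778, -0.04, 0.0778]
orientation: [-0.383, 3.118, -0.0]
force: [-2.4, 1.2, 6.0]
opening: 0.0003
gripper_force: 3.0
```

```bash
python3 inch.py '[[[0, 0, 0, 0.0005, 0], [0, 0, 0, 0, 0]]]'; python3 inch.py '[[[0, 0, 0, 0.0003, 0], [0, 0, 0, 0, 0]]]'
```

```text
t: 14.85
tool_pos: [0.4778, -0.04, 0.0774]
orientation: [-0.383, 3.118, -0.0]
force: [-2.7, 0.3, 6.1]
opening: 0.0004
gripper_force: 3.3
t: 15.05
tool_pos: [0.4778, -0.04, 0.0771]
orientation: [-0.383, 3.118, -0.0]
force: [-2.3, 0.3, 6.9]
opening: 0.0004
gripper_force: 3.4
```

```bash
python3 inch.py '[[[0, 0, 0, 0.0003, 0], [0, 0, 0, 0, 0]]]'; python3 inch.py '[[[0, 0, 0, 0.0003, 0], [0, 0, 0, 0, 0]]]'
```

```text
t: 15.25
tool_pos: [0.4778, -0.04, 0.0771]
orientation: [-0.383, 3.118, -0.0]
force: [-3.6, 0.6, 9.8]
opening: 0.0005
gripper_force: 4.6
t: 15.45
tool_pos: [0.4779, -0.04, 0.077]
orientation: [-0.383, 3.118, -0.0]
force: [-6.2, 0.9, 11.7]
opening: 0.0002
gripper_force: 5.9
```

The key is on its hard stop. I'll ease off slightly and hold.

```bash
python3 inch.py '[[[0, 0, 0, -0.0002, 0], [0, 0, 0, 0, 0], [0, 0, 0, 0, 0], [0, 0, 0, 0, 0], [0, 0, 0, 0, 0]]]'; python3 inch.py '[[[0, 0, 0, 0, 0], [0, 0, 0, 0, 0], [0, 0, 0, 0, 0], [0, 0, 0, 0, 0], [0, 0, 0, 0, 0], [0, 0, 0, 0, 0], [0, 0, 0, 0, 0], [0, 0, 0, 0, 0], [0, 0, 0, 0, 0], [0, 0, 0, 0, 0], [0, 0, 0, 0, 0], [0, 0, 0, 0, 0], [0, 0, 0, 0, 0], [0, 0, 0, 0, 0], [0, 0, 0, 0, 0], [0, 0, 0, 0, 0], [0, 0, 0, 0, 0], [0, 0, 0, 0, 0]]]'
```

```text
t: 15.95
tool_pos: [0.4779, -0.04, 0.0771]
orientation: [-0.383, 3.118, -0.0]
force: [-3.2, 1.1, 10.6]
opening: 0.0005
gripper_force: 5.0
t: 17.75
tool_pos: [0.4779, -0.04, 0.0771]
orientation: [-0.383, 3.118, -0.0]
force: [-3.6, 1.7, 9.9]
opening: 0.0006
gripper_force: 5.0
```

```bash
python3 inch.py '[[[0, 0, 0, 0, 0], [0, 0, 0, 0, 0], [0, 0, 0, 0, 0], [0, 0, 0, -0.003, 0], [0, 0, 0, -0.005, 0], [0, 0, 0, -0.01, 0], [0, 0, 0, -0.03, 0], [0.05, 0, 0, -0.04, 0], [0.055, 0, 0, -0.03, 0], [0.055, 0, 0, 0, 0]]]'; python3 -c "
from h import *
tool([.5106,-.2410,.195])"
```

```text
t: 18.75
tool_pos: [0.4805, -0.0405, 0.2002]
orientation: [-0.382, 3.11, -0.004]
force: [-0.3, -0.9, 0.2]
opening: 0.0201
gripper_force: 0.0
t 18.75 pos [ 0.4805 -0.0405  0.2002] tooly [-0.242  0.97  -0.004] delta [ 0.0193 -0.2018  0.0057]
```

```bash
python3 inch.py '[[[0.06, 0.002, -0.02, 0, 0], [0.06, 0.003, -0.03, 0, 0], [0.06, 0.003, -0.03, 0, 0], [0.06, 0.003, -0.03, 0, 0], [0.06, 0.003, -0.03, 0, 0], [0.06, 0.003, -0.03, 0, 0], [0.06, 0.002, -0.02, 0, 0], [0.06, 0, -0.012, 0, 0], [0.06, 0, 0, 0, 0], [0.06, 0, 0, 0, 0]]]'
python3 - <<'E'
from h import *
tool([.5106,-.2410,.068]);print(robot.read_state()["q"])
w=viewer.read_camera("wrist");s=viewer.read_camera("scene")
for z in(0,.015,.1):print(proj(w,[.5106,-.241,z]))
cv2.imwrite("pics/c5.png",np.hstack([cv2.resize(w["image"],(480,360)),cv2.resize(s["image"][240:360,360:460],(300,360))])[:,:,::-1])
E
```

```text
t: 19.75
tool_pos: [0.508, -0.2398, 0.1941]
orientation: [0.383, -3.118, -0.001]
force: [0.5, -0.3, 0.1]
opening: 0.0596
gripper_force: 0.0
t 19.75 pos [ 0.508  -0.2398  0.1941] tooly [-0.242  0.97   0.001] delta [-0.0022 -0.0019  0.1261]
[-5.32496799e-01  5.43988213e-02  1.65428521e+00  4.33826112e-04
  1.43382923e+00 -2.34764726e+00]
[315.91316582 215.32084864]
[315.84926944 218.98786137]
[315.3502633  247.62582251]
```

View pics/c5.png

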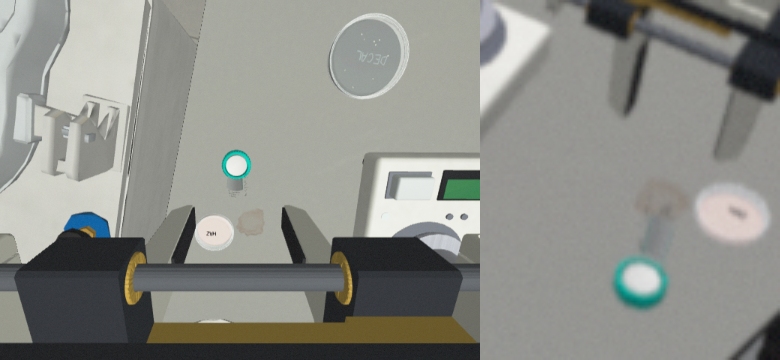

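Wrist view shows the cap at (315,220) in full-frame pixels, against a predicted (316,219), with the barrel rising straight up from it. Descending and gripping.

```bash
python3 inch.py '[[[0.06, -0.0022, -0.0019, 0, 0], [0.06, 0, 0, 0.02, 0], [0.06, 0, 0, 0.03, 0], [0.06, 0, 0, 0.03, 0], [0.06, 0, 0, 0.02, 0], [0.06, 0, 0, 0.015, 0], [0.06, 0, 0, 0.01, 0], [0.06, 0, 0, 0, 0], [0.02, 0, 0, 0, 0], [0.02, 0, 0, 0, 0], [0.02, 0, 0, 0, 0], [0.02, 0, 0, 0, 0], [0.02, 0, 0, 0, 0], [0.02, 0, 0, 0, 0]]]' 10; python3 inch.py '[[[0.02, 0, 0, -0.005, 0], [0.02, 0, 0, -0.02, 0], [0.02, 0, 0, -0.03, 0], [0.02, 0, 0, -0.035, 0], [0.02, 0, 0, -0.035, 0], [0.02, 0, 0, 0, 0], [0.02, 0, 0, 0, 0]]]'; python3 -c "
from h import *
tool([.5657,.0186,.19])"
```

```text
t: 21.25
tool_pos: [0.5111, -0.2421, 0.07]
orientation: [-0.383, 3.117, -0.001]
force: [-0.1, -0.1, 3.5]
opening: 0.0292
gripper_force: 10.0
t: 21.95
tool_pos: [0.5112, -0.2422, 0.1955]
orientation: [-0.382, 3.117, -0.002]
force: [0.0, -0.0, -0.8]
opening: 0.0286
gripper_force: 10.0
t 21.95 pos [ 0.5112 -0.2422  0.1955] tooly [-0.242  0.97  -0.001] delta [-0.1159  0.2399  0.0053]
```

```bash
python3 inch.py '[[[0.02, -0.008, 0.016, 0, 0], [0.02, -0.012, 0.024, 0, 0], [0.02, -0.012, 0.024, 0, 0], [0.02, -0.012, 0.024, 0, 0], [0.02, -0.012, 0.024, 0, 0], [0.02, -0.012, 0.024, 0, 0], [0.02, -0.012, 0.024, 0, 0], [0.02, -0.012, 0.024, 0, 0], [0.02, -0.012, 0.024, 0, 0], [0.02, -0.008, 0.02, 0, 0], [0.02, -0.004, 0.012, 0, 0], [0.02, 0, 0, 0, 0], [0.02, 0, 0, 0, 0], [0.02, 0, 0, 0, 0]]]'
python3 - <<'E'
from h import *
tool([.5657,.0186,.145])
s=viewer.read_camera("scene");w=viewer.read_camera("wrist")
cv2.imwrite("pics/c6.png",np.hstack([cv2.resize(s["image"][150:270,300:400],(300,360),interpolation=cv2.INTER_CUBIC),cv2.resize(w["image"],(480,360))])[:,:,::-1])
E
```

```text
t: 23.35
tool_pos: [0.565, 0.018, 0.1941]
orientation: [0.381, -3.118, 0.0]
force: [-0.3, -1.0, 0.1]
opening: 0.0286
gripper_force: 10.0
t 23.35 pos [0.565  0.018  0.1941] tooly [-0.241  0.971 -0.   ] delta [-0.0009  0.0004  0.0491]
```

View pics/c6.png

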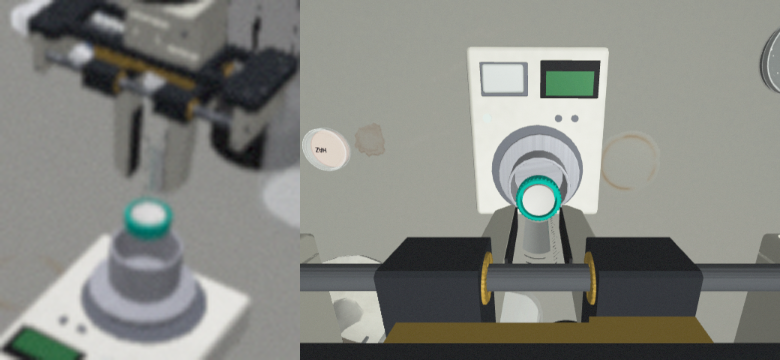

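The cap hangs centred over the bowl in both views: scene 148 against 146, wrist 538 against 540 (columns in the composite picture). Lowering.

```bash
python3 inch.py '[[[0.02, -0.0009, 0.0004, 0.01, 0], [0.02, 0, 0, 0.01, 0], [0.02, 0, 0, 0.01, 0], [0.02, 0, 0, 0.01, 0], [0.02, 0, 0, 0.008, 0], [0.02, 0, 0, 0.003, 0], [0.02, 0, 0, 0, 0], [0.02, 0, 0, 0, 0]]]'; python3 inch.py '[[[0.02, 0, 0, 0.001, 0], [0.02, 0, 0, 0.001, 0], [0.02, 0, 0, 0.001, 0], [0.02, 0, 0, 0, 0]]]'; python3 inch.py '[[[0.02, 0, 0, 0.001, 0], [0.02, 0, 0, 0.001, 0], [0.02, 0, 0, 0, 0]]]'
```

```text
t: 24.25
tool_pos: [0.5663, 0.0197, 0.1438]
orientation: [-0.383, 3.118, -0.0]
force: [0.1, -0.6, 0.3]
opening: 0.0283
gripper_force: 10.0
t: 24.65
tool_pos: [0.5659, 0.0197, 0.1404]
orientation: [0.383, -3.118, -0.0]
force: [-0.1, -0.4, -0.4]
opening: 0.0292
gripper_force: 10.0
t: 24.95
tool_pos: [0.5659, 0.0197, 0.1382]
orientation: [0.383, -3.118, -0.0]
force: [0.1, 1.6, -0.6]
opening: 0.0292
gripper_force: 10.0
```

```bash
python3 inch.py '[[[0.02, 0, 0, 0.001, 0], [0.02, 0, 0, 0, 0]]]'; python3 inch.py '[[[0.02, 0, 0, 0.001, 0], [0.02, 0, 0, 0, 0]]]'
```

```text
t: 25.15
tool_pos: [0.566, 0.0196, 0.1374]
orientation: [-0.383, 3.118, -0.0]
force: [0.1, 0.4, -0.5]
opening: 0.029
gripper_force: 10.0
t: 25.35
tool_pos: [0.5661, 0.0196, 0.1366]
orientation: [-0.383, 3.118, -0.0]
force: [-0.2, -0.3, 1.6]
opening: 0.0289
gripper_force: 10.0
```

```bash
python3 inch.py '[[[0.02, 0, 0, 0.0003, 0], [0.03, 0, 0, 0, 0], [0.034, 0, 0, 0, 0], [0.04, 0, 0, 0, 0], [0.05, 0, 0, 0, 0], [0.06, 0, 0, 0, 0], [0.06, 0, 0, 0, 0], [0.06, 0, 0, 0, 0]]]'; python3 inch.py '[[[0.06, 0, 0, -0.01, 0], [0.06, 0, 0, -0.02, 0], [0.06, 0, 0, -0.03, 0], [0.06, 0, 0, -0.04, 0], [0.06, 0, 0, -0.04, 0], [0.06, 0.03, 0, 0, 0], [0.06, 0.04, 0, 0, 0], [0.06, 0.04, 0, 0, 0], [0.06, 0.03, 0, 0, 0], [0.06, 0, 0, 0, 0], [0.06, 0, 0, 0, 0]]]'
python3 - <<'E'
from h import *
s=viewer.read_camera("scene");t=viewer.read_camera("top")
cv2.imwrite("pics/c7.png",np.hstack([cv2.resize(s["image"][150:310,280:400],(300,400),interpolation=cv2.INTER_CUBIC),cv2.resize(t["image"][140:340,190:490],(500,400))])[:,:,::-1])
E
```

```text
t: 26.15
tool_pos: [0.566, 0.0197, 0.1361]
orientation: [0.383, -3.118, -0.0]
force: [-0.2, 0.3, 0.8]
opening: 0.0595
gripper_force: 0.0
t: 27.25
tool_pos: [0.4305, -0.0143, 0.2773]
orientation: [-0.381, 3.116, -0.001]
force: [0.4, -0.8, 0.1]
opening: 0.0596
gripper_force: 0.0
```

View pics/c7.png

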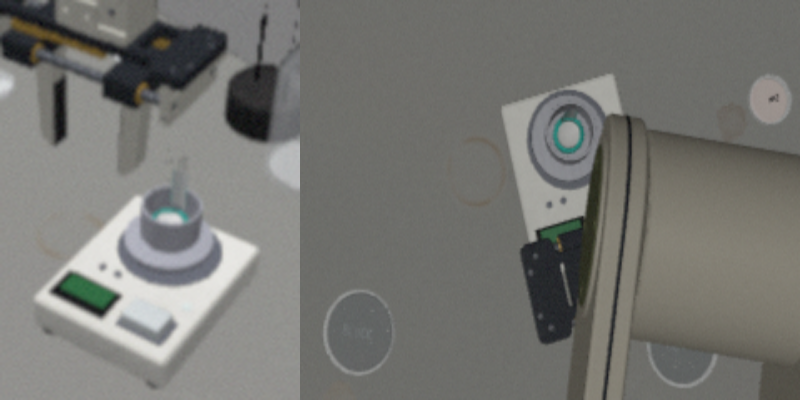

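The tube stands upright on its cap, centred in the seated bowl (scene crop (170,215), top crop (568,135)). The gripper is clear of everything and the dishes have not moved.

```bash
python3 -c "
from plant import robot, viewer, job
print(job.close_job())"
```

```text
the job is handed in; nothing more can be done
None
```

I seated the empty bowl in the ring, held the tare key on its stop for over 2 s (about 12 N at most), stood the tube upright on its cap in the bowl, and handed the job in at about 27 s with the gripper clear; the hand-in returned no verdict.

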